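# Release the marbles from the magazine

## Robot

A 6-joint arm with a two-finger parallel gripper is mounted at the origin on the work surface. World frame = base frame: x ahead of the robot, y to its left, z up, the work surface at z = 0. Lengths are in m, angles in degrees, forces in N, time in s.
With the tool pointing down it reaches from about 0.3 to 0.775 m from the base axis. Payload 14.6 kg.
Tool frame: the origin (TCP) lies between the finger pads; the fingertips stand 14 mm ahead of it and the grasp point (between the pads) lies 5 mm behind it; z points along the fingers, y is the direction in which the jaws open and shut (so a half turn about z gives the same grasp; the last joint's range is limited). The gripper opens to 85 mm and grips with 20 to 120 N. Pads are 22 mm wide; open, the fingers measure 114 mm over their backs; the gripper's body (76 mm by 85 mm) begins 54 mm behind the grasp point. The pads swing forward as they close: fully open they stand 13 mm farther back than shut.
Start: joints at [61.96, 17.183, 87.147, -0, 75.671, -3.816], TCP at [0.226, 0.502, 0.245] pointing down, gripper open.
Joint ranges: [-173.82, 173.82], [-45.26, 126.66], [13.44, 144.39], [-59.66, 239.66], [0, 175.72], [-146.38, 146.38]. Speed limits (degrees/s): [127.2, 127.2, 147.25, 180, 180, 180].

## Interface

Orientations are given as a 3x3 rotation matrix whose columns are the frame's x, y, z axes.
In Python, from station import get_state, snapshot, camera_info, hand_in, regions_of gives the robot as it stands. The module is installed in compiled form; this text tells all that it offers.
- The arm moves only by the tool step_arm, never from a script. Its argument "moves" is a list of rows, each a list of 6 numbers: the shift along the tool's x, y, z in mm, then the turn, a rotation vector about the tool's x, y, z in rad. A call has 1 to 20 rows; each row is the pose to reach, as a shift and turn from the pose commanded when the call began, along the tool's axes at that moment; what a row does not reach only later rows make up. A row lasts 1/12 s, in which the tool goes at most 41.7 mm and 7.16 degrees, less where a joint would pass 70% of its speed; a pose out of reach is approached as far as the arm can. A call with a gripper value outside its range is refused whole. "claw" is the closure, from -1 (fully open) to 1 (shut), so that 0 is half open, set as the call begins (left out, the last holds). The fingers move at their own pace and stop on an object; "force" is the grip in N (left out, the last holds). Time passes only in rows, so rows that repeat a pose let the fingers close. It gives the time, the measured TCP pose, the force and the opening at its end, in the units of the state.
- get_state(): the state, without advancing time (a new reading comes with each control period).
- snapshot(name): name is "scene" or "top"; returns (picture, depth): 400x640x3 uint8, red, green, blue; 400x640 float32, m along the optical axis (not along the pixel's ray), 0 where there is no reading.
- camera_info(name): a dict with "fx", "fy", "cx", "cy" (pixels), "view" (4x4, takes a point from world to camera coordinates). Camera axes: x right, y down, z forward; pixel columns grow to the right and rows downward; lengths in m; the calibration is good to about 2 mm. A picture is of the moment at which its call begins. camera_info takes no time and is no camera call.
- hand_in(): hands the job in, once; it reports no verdict.
Trained networks look in the newest picture that a camera, given by its name, has taken for a name from the list of things; names that differ only in an ending like _2 or _b are one class to them, and where a whole thing is asked for, a point or a joint stands for the part that bears it (a point fixed in the world has none). Each returns a list of dicts, best first, with "conf" (0 to 1); they miss things now and then, are a little off and sometimes report something else, mostly with a low value. They report only what shows in the picture. A call takes as long as a camera call.
- regions_of(label, camera): "mask" (400x640 bool, what is visible of it) and "box" ([left, top, right, bottom] in pixels, round what is visible of it).
The state is a dict: "t": time; "qpos": joint angles; "joint_velocities": joint speeds; "effort": joint torques, N m; "tool_pos": TCP position; "tcp_rot": TCP orientation; "force": force on the tool from outside, world axes, zero at the start; "wrist_torque": the same for the moment, N m; "grip_width": opening from 0.0 (shut) to 1.0 (fully open).
Only numpy, scipy, OpenCV 4.12 (cv2) and the standard library are available. Lean on these libraries where they do the work, as an engineer would, in place of code of your own. Each camera call takes 0.05 s, during which the arm holds its last target.

## Task

Let the marbles out of the clear magazine: draw the orange-handled lock pin up out of its keeper and stand it in the blue pot, then pull the spring-return slide out by its black handle until its red line is level with the two red ticks, and keep it there until all eight marbles have run down into the trough. Finish while still holding the slide at the mark, since it springs shut when let go. Leave the pot upright and do not disturb the bottle, tape roll, screwdriver and mug.

Things in the scene. Friction and masses are not known exactly. Their poses are not given: they have to be found in the camera images.
- stand: the fixed marble magazine, clear acrylic and aluminium, 208 mm high. Origin on the table top; own z up, own x = downhill along the slatted ramp, own -y = the way the slide pulls out. In its own axes, mm: tower with four upright marble channels x -33..33, y -38..181; ramp and trough x 0..220, y -38..178, below z 80; spring housing y 177..243; slide's tongue and handle at y -38..-240
- keeper (a point): top of the steel keeper bridge over the slide's tongue (52 x 26 mm), 126 mm above the table, centre of the 12 mm upright hole in which the lock pin stands; 55 mm from the tower. It sits on two aluminium guides beside the tongue (tops 108 mm up, 52 mm over both, out to own y -138 mm of the stand) with posts down to the table
- trough (a point): centre of the white floor of the catch trough at the foot of the ramp, 14 mm above the table; inside 64 mm along the stand's x (32 mm either way), 207 mm along its y, walls 32 mm high
- slide (a joint): how far the white slide is pulled out along the stand's own -y, in m: 0 = shut, 0.028 = red line level with the red ticks (its openings lie under the channels, marbles drop through), 0.045 = end stop (openings are past the channels). A spring pulls it shut with 3 N at 0, 8 N at 0.028. The lock pin blocks it while in the keeper
- handle (a point): centre of the slide's upright black round handle, 22 mm diameter, 44 mm high (point 22 mm below its top and 22 mm above the white tongue it stands on, 34 mm wide). Moves with the slide; shut, it is 90 mm from the lock pin and at x 0, y -175, z 130 mm in the stand's own axes
- red_line (a point): middle of the 4 mm wide red line across the white tongue of the slide, on its upper face; moves with the slide
- index (a point): fixed point half-way between the two red ticks (4 mm wide) on the guides beside the tongue, level with the tongue's upper face: the mark for the red line
- pin_grip (a point): half-way up the handle of the loose lock pin (50 to 90 g): orange, round, 22 mm diameter, 64 mm long with the 26 mm wide flange at its foot (point 32 mm below its top). Below it a 10 mm steel shank, 55 mm long, stands in the keeper, flange on the keeper's top: lift 55 mm to draw it clear. Own z up along the pin
- pin_tip (a point): lower end of the lock pin's steel shank, 87 mm below pin_grip along the pin
- pot: blue open metal pot for the pin, loose, 52 mm outside diameter at the rim and 42 mm at the foot, wall 3 mm, 65 mm high, inner floor about 5 mm above its underside; origin at the centre of its underside
- red1_center (a point): centre of a red glass marble, 20 mm diameter; at the start at the bottom of its channel
- red2_center (a point): centre of a red glass marble, 20 mm diameter; at the start on top of the other marble in its channel
- yellow1_center (a point): centre of a yellow glass marble, 20 mm diameter; at the start at the bottom of its channel
- yellow2_center (a point): centre of a yellow glass marble, 20 mm diameter; at the start on top of the other marble in its channel
- green1_center (a point): centre of a green glass marble, 20 mm diameter; at the start at the bottom of its channel
- green2_center (a point): centre of a green glass marble, 20 mm diameter; at the start on top of the other marble in its channel
- blue1_center (a point): centre of a blue glass marble, 20 mm diameter; at the start at the bottom of its channel
- blue2_center (a point): centre of a blue glass marble, 20 mm diameter; at the start on top of the other marble in its channel
- glue: bystander: white plastic bottle with red cap, 48 mm diameter, 130 mm high; origin under its centre
- tape: bystander: yellow tape roll lying flat, 96 mm diameter, 24 mm high; origin under its centre
- driver: bystander: screwdriver lying on the table
- mug: bystander: blue mug, 80 mm diameter, 90 mm high; origin under its centre

How it is judged:
By the outcome, as a careful person would: the job done as asked, in the order asked, and still so for the second after the job is handed in, while the arm keeps its last pose, push and grip.
It also fails if it takes over 51 s, if anything falls off the work surface, if the arm or the gripper's body presses on something with over 40 N, if the wrist force passes 120 N, or if a joint passes its speed limit or range.

## Working session

There is one attempt and no reset: what is moved stays moved. The work goes in short steps, Python scripts to look and compute and a tool call to move; the robot and the scene stay as the last step left them, time stands still between calls to the robot, and variables do not carry over. Pictures are saved under pics/ and viewed, and the job is handed in when it is done.

Besides the shell and the picture viewer there is one more tool, called as name(argument=value, ...) on one line, values as JSON. step_arm: Moves the arm, as the interface text tells. Its arguments: {"type":"object","properties":{"moves":{"type":"array"},"claw":{"type":"number"},"force":{"type":"number"}},"required":["moves"]}

```bash
mkdir -p pics
python3 - <<'E'
from station import *
import cv2,numpy as np
s=get_state();print(s)
for n in("scene","top"):
    p,d=snapshot(n);cv2.imwrite(f"pics/{n}0.png",p[:,:,::-1]);np.savez(f"{n}0.npz",p=p,d=d)
    c=camera_info(n);print(n,c)
E
```

```text
{'t': 0.0, 'qpos': array([ 6.19594185e+01,  1.72157503e+01,  8.71817276e+01,  1.49880654e-04,
        7.56699649e+01, -3.81643423e+00]), 'joint_velocities': array([-0.02237293,  0.03696312, -0.011588  , -0.11035009, -0.07203512,
       -0.08244769]), 'effort': array([-1.99607188e-03, -5.43506670e+01, -3.61795020e+01, -1.76192898e-04,
        4.14469177e-03,  1.21783228e-05]), 'tool_pos': array([0.22556986, 0.50136884, 0.2447096 ]), 'tcp_rot': array([[-9.11946985e-01,  4.10307675e-01, -5.55587642e-04],
       [ 4.10308043e-01,  9.11946398e-01, -1.03773386e-03],
       [ 8.08759826e-05, -1.17432034e-03, -9.99999307e-01]]), 'force': array([ 0.06707354, -0.21297825,  0.18492108]), 'wrist_torque': array([-0.01451692,  0.01431028, -0.00932612]), 'grip_width': 0.996730462462357}
scene {'fx': 439.4120553494693, 'fy': 439.4120553494693, 'cx': 317.7707911275145, 'cy': 199.69838746218764, 'view': array([[-0.27805933,  0.96055366, -0.00443523,  0.18566278],
       [ 0.68170855,  0.19408261, -0.70541151, -0.2727074 ],
       [-0.6767248 , -0.19916979, -0.70878413,  1.92196108],
       [ 0.        ,  0.        ,  0.        ,  1.        ]])}
top {'fx': 393.99067897347925, 'fy': 393.99067897347925, 'cx': 321.28198475163975, 'cy': 199.76681611197995, 'view': array([[-0.01037908, -0.99985188, -0.01372947, -0.03088172],
       [-0.99610174,  0.01154102, -0.08745354,  0.57330524],
       [ 0.08759904,  0.01276827, -0.99607398,  1.29637826],
       [ 0.        ,  0.        ,  0.        ,  1.        ]])}
```

View pics/scene0.png

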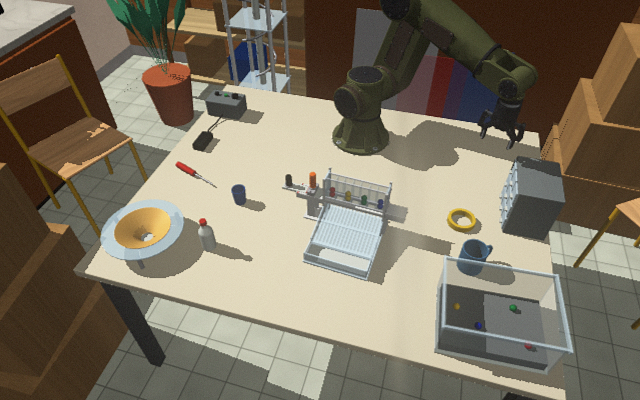

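View pics/top0.png

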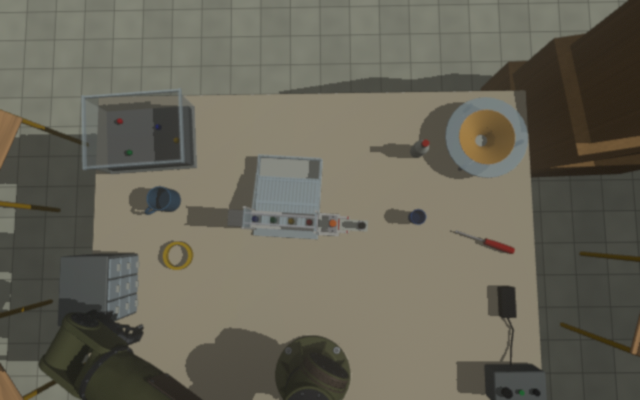

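```bash
cat > h.py <<'E'
import numpy as np
from station import *
def pts(cam,d,mask):
    c=camera_info(cam);v,u=np.nonzero(mask&(d>0));z=d[v,u]
    P=np.c_[(u-c['cx'])/c['fx']*z,(v-c['cy'])/c['fy']*z,z]
    V=np.array(c['view']);return (P-V[:3,3])@V[:3,:3]
def proj(cam,p):
    c=camera_info(cam);V=np.array(c['view']);q=V[:3,:3]@np.asarray(p)+V[:3,3]
    return np.array([c['fx']*q[0]/q[2]+c['cx'],c['fy']*q[1]/q[2]+c['cy']])
def ray(cam,u,v,z):
    c=camera_info(cam);V=np.array(c['view']);R=V[:3,:3];o=-R.T@V[:3,3]
    w=R.T@np.array([(u-c['cx'])/c['fx'],(v-c['cy'])/c['fy'],1]);return o+w*(z-o[2])/w[2]
E
python3 - <<'E'
from h import *
for cam in("top","scene"):
    d=np.load(cam+"0.npz")['d']
    for l in("pin_grip","handle","pot","stand","red_line","keeper"):
        for r in regions_of(l,cam)[:2]:
            P=pts(cam,d,r['mask'])
            if len(P)<5: print(cam,l,r['conf'],r['box'],'few');continue
            t=P[P[:,2]>np.percentile(P[:,2],97)-.006]
            print(cam,l,round(r['conf'],2),r['box'],len(P),'med',np.median(P,0).round(4),'min',P.min(0).round(3),'max',P.max(0).round(3),'topmean',t.mean(0).round(4))
E
```

```text
top handle 0.7 [279.7, 217.5, 367.9, 227.6] 478 med [ 0.4887 -0.1118  0.1074] min [ 0.469 -0.181 -0.001] max [0.512 0.099 0.19 ] topmean [ 0.4855 -0.1484  0.1558]
top pot 0.64 [405.6, 209.3, 426.5, 223.1] 241 med [ 0.5126 -0.3573  0.0252] min [ 0.487 -0.391 -0.006] max [ 0.536 -0.324  0.071] topmean [ 0.5143 -0.3509  0.0643]
top stand 0.87 [229.0, 154.0, 365.9, 235.4] 6506 med [0.5575 0.0683 0.0413] min [ 0.449 -0.181 -0.008] max [0.737 0.254 0.209] topmean [0.5025 0.0829 0.1987]
top stand 0.6 [162.1, 236.4, 192.0, 268.4] 323 med [0.3943 0.4538 0.0219] min [ 0.347  0.398 -0.001] max [0.44  0.494 0.029] topmean [0.3944 0.4466 0.0237]
top red_line 0.76 [315.7, 217.2, 366.5, 228.6] 440 med [ 0.4886 -0.1176  0.1074] min [ 0.469 -0.181  0.1  ] max [ 0.512 -0.027  0.156] topmean [ 0.4845 -0.1609  0.1514]
top keeper 0.87 [230.0, 155.6, 372.4, 241.2] 6479 med [0.5572 0.0688 0.041 ] min [ 0.445 -0.181 -0.005] max [0.728 0.258 0.209] topmean [0.503  0.084  0.1987]
top keeper 0.52 [411.9, 136.3, 431.6, 158.4] 251 med [ 0.7308 -0.3562  0.0862] min [ 0.715 -0.385  0.004] max [ 0.758 -0.34   0.135
[... 487 characters left out ...]
0.072] topmean [ 0.5095 -0.3452  0.0668]
scene stand 0.72 [285.2, 166.5, 406.8, 284.0] 7727 med [0.53   0.0714 0.0521] min [ 0.244 -0.211 -0.007] max [0.732 0.259 0.213] topmean [0.5021 0.0847 0.1998]
scene red_line 0.71 [281.8, 174.2, 322.1, 193.0] 274 med [ 0.4883 -0.1455  0.1115] min [ 0.321 -0.229 -0.002] max [ 0.507 -0.038  0.157] topmean [ 0.4851 -0.1609  0.1539]
scene keeper 0.7 [286.1, 172.4, 408.1, 281.4] 7485 med [0.5315 0.0714 0.0527] min [ 0.248 -0.196 -0.005] max [0.728 0.254 0.213] topmean [0.5036 0.0855 0.1995]
scene keeper 0.65 [233.2, 182.4, 246.3, 202.3] 229 med [ 0.5159 -0.3476  0.0489] min [ 0.423 -0.409 -0.001] max [ 0.536 -0.324  0.072] topmean [ 0.5079 -0.3507  0.0669]
```

Run:
```python
from h import *
import cv2
def st(P,n):
    m=P[:,2].max() if len(P) else 0
    print(n,len(P),'med',np.median(P,0).round(4),'mn',P.min(0).round(4),'mx',P.max(0).round(4))
for cam,b in(("top",(300,200,380,240)),("scene",(270,160,330,220))):
    z=np.load(cam+"0.npz");p=z['p'];d=z['d']
    h=cv2.cvtColor(p,cv2.COLOR_RGB2HSV).astype(int)
    B=np.zeros(d.shape,bool);B[b[1]:b[3],b[0]:b[2]]=1
    om=B&(h[...,0]<18)&(h[...,1]>130)&(h[...,2]>90)
    P=pts(cam,d,om);P=P[(P[:,2]>.13)];st(P,cam+' orange')
    t=P[P[:,2]>.183];st(t,cam+' orangetop')
    km=B&(h[...,2]<80)
    P=pts(cam,d,km);P=P[(P[:,2]>.11)];st(P,cam+' black');t=P[P[:,2]>.148];st(t,cam+' blacktop')
    # pot
    b=(395,200,440,235) if cam=="top" else (225,175,255,210)
    B=np.zeros(d.shape,bool);B[b[1]:b[3],b[0]:b[2]]=1
    P=pts(cam,d,B);st(P[P[:,2]>.058],cam+' potrim')
    # tower
    b=(225,150,330,245) if cam=="top" else (285,160,410,290)
    B=np.zeros(d.shape,bool);B[b[1]:b[3],b[0]:b[2]]=1
    P=pts(cam,d,B);P=P[(P[:,2]>.195)&(P[:,1]>0)];st(P,cam+' towertop')
    r=cv2.minAreaRect((P[:,:2]*1000).astype(np.float32));print(r)
    c=p[195:250,225:385] if cam=="top" else p[150:260,220:420]
    cv2.imwrite(f"pics/{cam}0z.png",cv2.resize(c[:,:,::-1],None,fx=4 if cam=='scene' else 5,fy=4 if cam=='scene' else 5,interpolation=cv2.INTER_CUBIC))
```

```text
top orange 31 med [ 0.4901 -0.0699  0.1897] mn [ 0.4841 -0.0786  0.1859] mx [ 0.499  -0.064   0.1936]
top orangetop 31 med [ 0.4901 -0.0699  0.1897] mn [ 0.4841 -0.0786  0.1859] mx [ 0.499  -0.064   0.1936]
top black 68 med [ 0.4892 -0.1517  0.1476] mn [ 0.4752 -0.1669  0.1101] mx [0.5042 0.0057 0.1558]
top blacktop 32 med [ 0.4842 -0.1577  0.1512] mn [ 0.4752 -0.1667  0.148 ] mx [0.498  0.0021 0.1558]
top potrim 58 med [ 0.5136 -0.3548  0.0639] mn [ 0.4875 -0.3763  0.0582] mx [ 0.5359 -0.324   0.0709]
top towertop 341 med [0.5035 0.1158 0.1985] mn [0.4779 0.     0.195 ] mx [0.5417 0.1914 0.2091]
((510.3269348144531, 95.88404083251953), (63.74974822998047, 191.3184356689453), 0.3487510085105896)
scene orange 81 med [ 0.4961 -0.0678  0.173 ] mn [ 0.4831 -0.0772  0.1329] mx [ 0.5055 -0.0598  0.1958]
scene orangetop 28 med [ 0.4945 -0.0693  0.1921] mn [ 0.4831 -0.0772  0.1849] mx [ 0.5055 -0.0604  0.1958]
scene black 55 med [ 0.4886 -0.1563  0.1384] mn [ 0.4786 -0.1655  0.1126] mx [ 0.4969 -0.1498  0.1575]
scene blacktop 17 med [ 0.487  -0.1595  0.154 ] mn [ 0.4805 -0.1655  0.1512] mx [ 0.4941 -0.1512  0.1575]
scene potrim 76 med [ 0.5092 -0.3492  0.0637] mn [ 0.4829 -0.3742  0.058 ] mx [ 0.5364 -0.3235  0.0725]
scene towertop 345 med [0.5032 0.1043 0.1998] mn [4.711e-01 4.000e-04 1.950e-01] mx [0.5449 0.1923 0.2129]
((502.2353210449219, 95.12528228759766), (191.21563720703125, 73.80094909667969), 86.37641143798828)
```

View pics/scene0z.png

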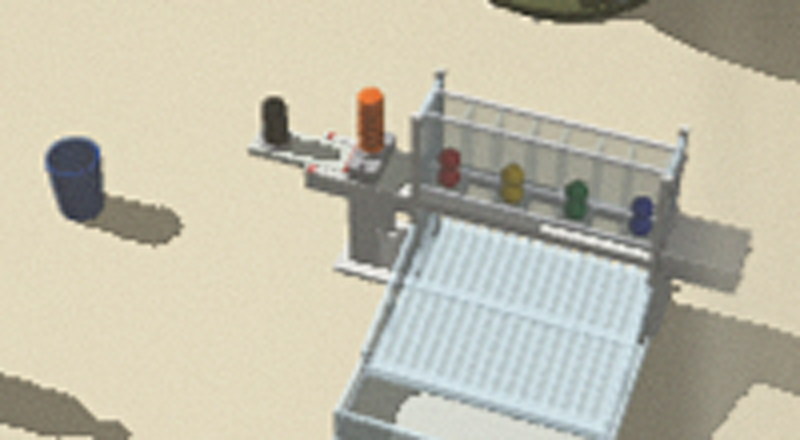

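View pics/top0z.png

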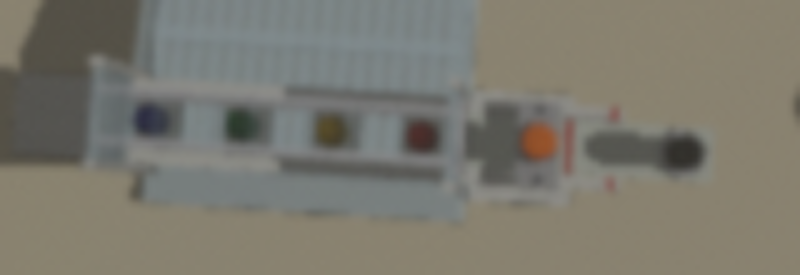

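Run:
```python
from h import *
a=ray("top",332.9,223.0,.185);b=ray("top",362,225.2,.148)
print(a,b,np.linalg.norm((a-b)[:2]),np.degrees(np.arctan2(*(a-b)[[0,1]])))
# scene: axis midpoints
a2=ray("scene",220+370/4-.4,150+120/4,.162);b2=ray("scene",220+274/4-.4,150+119/4,.132)
print(a2,b2,np.linalg.norm((a2-b2)[:2]))
for p in (a,b): print(proj("scene",p)) 
# pot rim circle
import cv2
for cam in("top","scene"):
    z=np.load(cam+"0.npz");d=z['d']
    b=(395,200,440,235) if cam=="top" else (225,175,255,210)
    B=np.zeros(d.shape,bool);B[b[1]:b[3],b[0]:b[2]]=1
    P=pts(cam,d,B);P=P[P[:,2]>.058][:,:2]*1000
    print(cam,cv2.minEnclosingCircle(P.astype(np.float32)), 'fit',)
    A=np.c_[2*P,np.ones(len(P))];x=np.linalg.lstsq(A,(P**2).sum(1),rcond=None)[0];print(x[:2],np.sqrt(x[2]+x[0]**2+x[1]**2))
```

```text
[ 0.4901429  -0.07255223  0.185     ] [ 0.48362019 -0.16086532  0.148     ] 0.0885536431069644 4.224138135112159
[ 0.48984692 -0.07075445  0.162     ] [ 0.48036607 -0.1615633   0.132     ] 0.09130243301149754
[311.46797785 174.90233051]
[287.74508251 176.99140705]
top ((512.55810546875, -349.9733581542969), 26.330989837646484) fit
[ 512.39754728 -349.55038746] 23.89242291199036
scene ((509.15228271484375, -349.60186767578125), 27.240829467773438) fit
[ 510.38404908 -349.08212341] 23.562553218289626
```

step_arm(moves=[[0,0,-30,0,0,0],[-20,-20,-55,0,0,0.1],[-476,-414,-55,0,0,1.227],[-476,-414,-55,0,0,1.227],[-476,-414,-55,0,0,1.227],[-476,-414,-55,0,0,1.227],[-476,-414,-55,0,0,1.227],[-476,-414,-55,0,0,1.227],[-476,-414,-55,0,0,1.227],[-476,-414,-55,0,0,1.227],[-476,-414,-55,0,0,1.227],[-476,-414,-55,0,0,1.227],[-476,-414,-55,0,0,1.227],[-476,-414,-55,0,0,1.227],[-476,-414,-55,0,0,1.227],[-476,-414,-55,0,0,1.227],[-476,-414,-55,0,0,1.227],[-476,-414,-55,0,0,1.227],[-476,-414,-55,0,0,1.227],[-476,-414,-55,0,0,1.227]], claw=-0.2, force=50)

```text
t: 2.37
tool_pos: [0.4896, -0.0707, 0.3003]
tcp_rot: [[0.079, 0.997, -0.0], [0.997, -0.079, 0.0], [0.0, -0.0, -1.0]]
force: [-0.3, 0.6, 0.6]
grip_width: 0.599
```

step_arm(moves=[[-1,0,35,0,0,0],[-1,0,70,0,0,0],[-1,0,100,0,0,0],[-1,0,120,0,0,0],[-1,0,133,0,0,0],[-1,0,133,0,0,0]])

```text
t: 2.87
tool_pos: [0.4885, -0.0709, 0.1651]
tcp_rot: [[0.077, 0.997, -0.004], [0.997, -0.077, 0.001], [0.001, -0.004, -1.0]]
force: [-0.2, -0.4, -0.4]
grip_width: 0.597
```

Run:
```python
from h import *
import cv2
for n,b in(("scene",(260,120,360,220)),("top",(280,180,380,250))):
    p,d=snapshot(n);c=p[b[1]:b[3],b[0]:b[2]]
    cv2.imwrite(f"pics/{n}1.png",cv2.resize(c[:,:,::-1],None,fx=5,fy=5,interpolation=cv2.INTER_CUBIC))
print(get_state()['tool_pos'])
```

```text
[ 0.48985309 -0.07147091  0.16799166]
```

View pics/scene1.png

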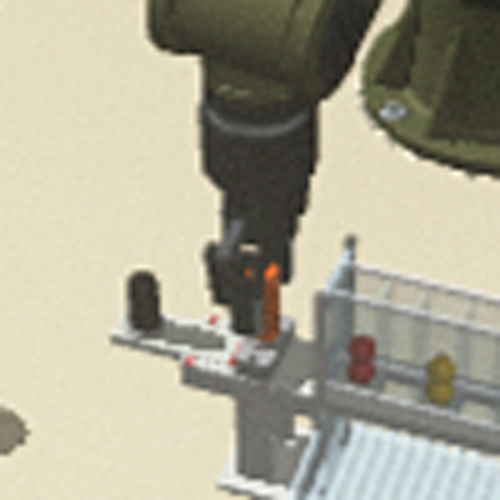

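View pics/top1.png

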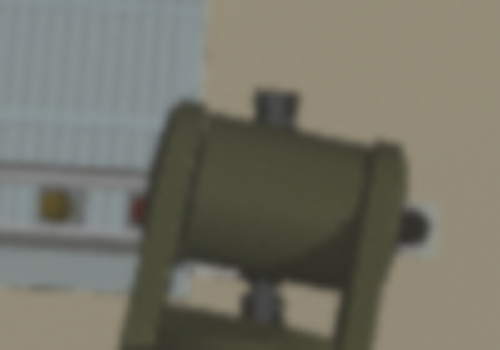

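Run:
```python
from h import *
R=get_state()['tcp_rot'];t=get_state()['tool_pos']
for s in(1,-1):
  for x in(-.011,0,.011):
    q=t+R@np.array([x,s*.027,0.005]);print(s,x,q.round(3),((proj('scene',q)-[260,120])*5).round())
print(((proj('scene',t+R@np.array([0,0,-.005]))-[260,120])*5).round())
for x in (-.011,.011): print(((proj('scene',np.array([.49,-.072+x,.17]))-[260,120])*5).round())
```

```text
1 -0.011 [ 0.516 -0.085  0.163] [230. 320.]
1 0 [ 0.517 -0.074  0.163] [245. 324.]
1 0.011 [ 0.518 -0.063  0.163] [260. 328.]
-1 -0.011 [ 0.462 -0.08   0.163] [259. 270.]
-1 0 [ 0.463 -0.069  0.163] [274. 274.]
-1 0.011 [ 0.464 -0.058  0.163] [289. 277.]
[259. 288.]
[243. 288.]
[274. 294.]
```

step_arm(moves=[[1,0,0,0,0,0],[1,0,0,0,0,0],[1,0,0,0,0,0],[1,0,0,0,0,0],[1,0,0,0,0,0],[1,0,0,0,0,0],[1,0,0,0,0,0],[1,0,0,0,0,0]], claw=1, force=30)

```text
t: 3.63
tool_pos: [0.4903, -0.0712, 0.1684]
tcp_rot: [[0.079, 0.997, 0.002], [0.997, -0.079, -0.0], [0.0, 0.002, -1.0]]
force: [-1.4, 2.3, 7.4]
grip_width: 0.246
```

step_arm(moves=[[0,0,-3,0,0,0],[0,0,-6,0,0,0],[0,0,-10,0,0,0],[0,0,-15,0,0,0]], force=50)

```text
t: 3.97
tool_pos: [0.4898, -0.0713, 0.1826]
tcp_rot: [[0.079, 0.997, -0.0], [0.997, -0.079, 0.0], [-0.0, -0.0, -1.0]]
force: [-0.5, 0.6, -1.3]
grip_width: 0.245
```

step_arm(moves=[[0,0,-10,0,0,0],[0,0,-25,0,0,0],[0,0,-45,0,0,0],[0,0,-65,0,0,0],[0,0,-85,0,0,0],[0,0,-85,0,0,0],[0,0,-85,0,0,0]])

```text
t: 4.55
tool_pos: [0.4901, -0.0714, 0.2685]
tcp_rot: [[0.079, 0.997, 0.002], [0.997, -0.079, -0.001], [-0.0, 0.002, -1.0]]
force: [-0.1, 0.9, -1.2]
grip_width: 0.246
```

Run:
```python
from h import *
import cv2
for n,b in(("scene",(260,110,360,210)),):
    p,d=snapshot(n);c=p[b[1]:b[3],b[0]:b[2]]
    cv2.imwrite(f"pics/{n}2.png",cv2.resize(c[:,:,::-1],None,fx=5,fy=5,interpolation=cv2.INTER_CUBIC))
print(get_state()['tool_pos'])
for z in(.162,.2,.226,.29): print(z,(proj('scene',[.49,-.071,z])-[260,110])*5)
```

```text
[ 0.48975573 -0.07129928  0.26741033]
0.162 [260.08831441 350.08001103]
0.2 [259.30550279 308.00569826]
0.226 [258.75307286 278.31386828]
0.29 [257.33123915 201.89359683]
```

View pics/scene2.png

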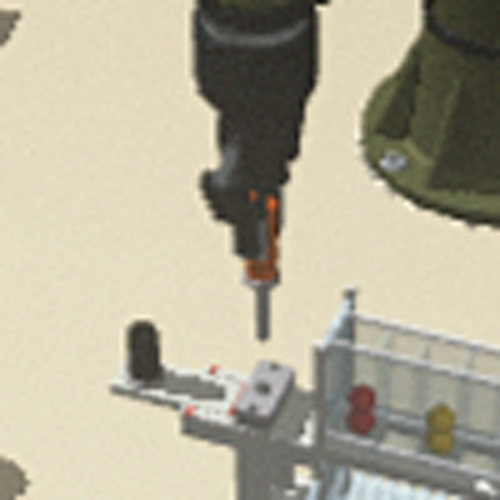

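step_arm(moves=[[0,0,-30,0,0,0],[-30,5,-30,0,0,0],[-65,10,-30,0,0,0],[-100,15,-30,0,0,0],[-135,20,-30,0,0,0],[-170,27,-30,0,0,0],[-205,33,-30,0,0,0],[-235,38,-30,0,0,0],[-260,41,-30,0,0,0],[-277,43,-30,0,0,0],[-277,43,0,0,0,0],[-277,43,30,0,0,0],[-277,43,55,0,0,0],[-277,43,75,0,0,0],[-277,43,75,0,0,0],[-277,43,75,0,0,0]])

```text
t: 5.93
tool_pos: [0.5106, -0.3506, 0.1914]
tcp_rot: [[0.079, 0.997, -0.002], [0.997, -0.079, 0.002], [0.001, -0.002, -1.0]]
force: [0.1, 0.3, -0.0]
grip_width: 0.241
```

Run:
```python
from h import *
import cv2
for n,b in(("scene",(190,120,290,220)),("top",(370,170,470,250))):
    p,d=snapshot(n);c=p[b[1]:b[3],b[0]:b[2]]
    cv2.imwrite(f"pics/{n}3.png",cv2.resize(c[:,:,::-1],None,fx=5,fy=5,interpolation=cv2.INTER_CUBIC))
t=get_state()['tool_pos'];print(t,get_state()['force'])
for z in(.005,.065,.096): print(z,(proj('scene',[.511,-.35,z])-[190,120])*5)
```

```text
[ 0.51126156 -0.35109302  0.19365804] [ 1.11249993 -1.2589841  -0.79758512]
0.005 [247.36451825 404.09682504]
0.065 [236.59215184 346.11961978]
0.096 [230.79890937 314.94021174]
```

View pics/scene3.png

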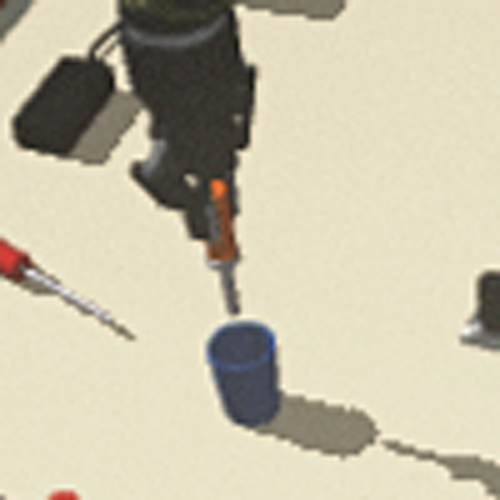

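View pics/top3.png

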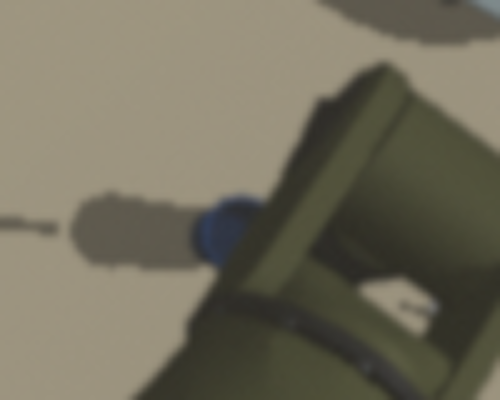

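step_arm(moves=[[1,0,15,0,0,0],[1,0,30,0,0,0],[1,0,45,0,0,0],[1,0,60,0,0,0],[1,0,72,0,0,0],[1,0,80,0,0,0],[1,0,85,0,0,0],[1,0,88,0,0,0],[1,0,88,0,0,0],[1,0,88,0,0,0]])

```text
t: 6.87
tool_pos: [0.5112, -0.35, 0.1049]
tcp_rot: [[0.079, 0.997, 0.001], [0.997, -0.079, -0.001], [-0.001, 0.001, -1.0]]
force: [0.4, 0.3, -0.7]
grip_width: 0.24
```

step_arm(moves=[[0,0,1,0,0,0],[0,0,2,0,0,0],[0,0,2,0,0,0],[0,0,2,0,0,0]])

```text
t: 7.2
tool_pos: [0.511, -0.3499, 0.1024]
tcp_rot: [[0.079, 0.997, 0.0], [0.997, -0.079, -0.0], [-0.0, 0.0, -1.0]]
force: [0.4, -0.3, -1.0]
grip_width: 0.243
```

Run:
```python
from h import *
import cv2
for n,b in(("scene",(190,120,290,220)),):
    p,d=snapshot(n);c=p[b[1]:b[3],b[0]:b[2]]
    cv2.imwrite(f"pics/{n}4.png",cv2.resize(c[:,:,::-1],None,fx=5,fy=5,interpolation=cv2.INTER_CUBIC))
print(get_state()['tool_pos'],get_state()['force'])
```

```text
[ 0.51099108 -0.34984322  0.10239304] [-1.00258192  0.0685951  -0.85617699]
```

View pics/scene4.png

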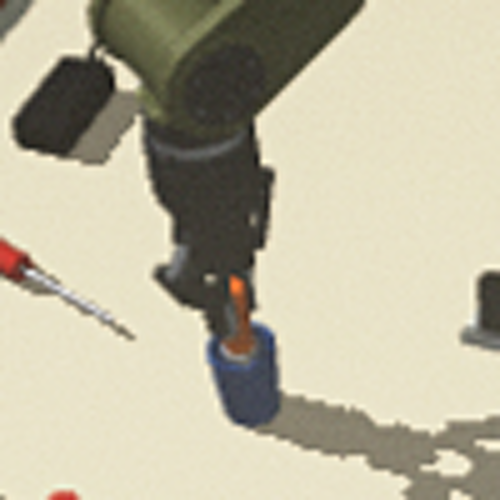

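step_arm(moves=[[0,0,1,0,0,0],[0,0,1,0,0,0],[0,0,2,0,0,0],[0,0,2,0,0,0]])

```text
t: 7.58
tool_pos: [0.5113, -0.3502, 0.1013]
tcp_rot: [[0.079, 0.997, 0.001], [0.997, -0.079, -0.001], [-0.001, 0.001, -1.0]]
force: [-1.0, 1.4, 7.5]
grip_width: 0.243
```

step_arm(moves=[[0,0,-1,0,0,0],[0,0,-1,0,0,0],[0,0,-1,0,0,0],[0,0,-1,0,0,0],[0,0,-1,0,0,0],[0,0,-1,0,0,0]], claw=-0.2)

```text
t: 8.08
tool_pos: [0.5109, -0.3498, 0.1011]
tcp_rot: [[0.079, 0.997, -0.0], [0.997, -0.079, 0.0], [0.0, -0.0, -1.0]]
force: [0.1, -0.4, 0.4]
grip_width: 0.603
```

step_arm(moves=[[0,0,-5,0,0,0],[0,0,-15,0,0,0],[0,0,-30,0,0,0],[0,0,-55,0,0,0],[0,0,-85,0,0,0],[0,0,-115,0,0,0],[0,0,-130,0,0,0],[0,0,-130,0,0,0]])

```text
t: 8.75
tool_pos: [0.5118, -0.3505, 0.2366]
tcp_rot: [[0.079, 0.997, 0.006], [0.997, -0.079, -0.004], [-0.004, 0.006, -1.0]]
force: [-0.2, -1.0, 0.4]
grip_width: 0.604
```

Run:
```python
from h import *
import cv2
for n,b in(("scene",(190,120,290,220)),):
    p,d=snapshot(n);c=p[b[1]:b[3],b[0]:b[2]]
    cv2.imwrite(f"pics/{n}5.png",cv2.resize(c[:,:,::-1],None,fx=5,fy=5,interpolation=cv2.INTER_CUBIC))
print(get_state()['tool_pos'],get_state()['force'])
```

```text
[ 0.511375   -0.35012854  0.23390666] [-0.01967557 -0.05941556 -0.0128309 ]
```

View pics/scene5.png

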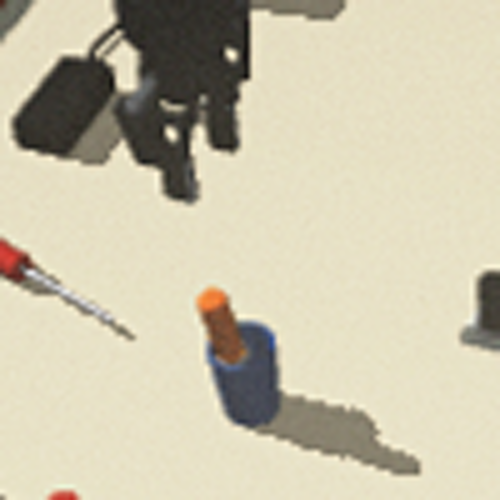

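step_arm(moves=[[30,-7,0,0,0,0],[65,-15,0,0,0,0],[100,-23,0,0,0,0],[135,-31,0,0,0,0],[165,-38,0,0,0,0],[187,-42,0,0,0,0],[187,-42,25,0,0,0],[187,-42,50,0,0,0],[187,-42,75,0,0,0],[187,-42,93,0,0,0],[187,-42,102,0,0,0],[187,-42,102,0,0,0],[187,-42,102,0,0,0]])

```text
t: 9.88
tool_pos: [0.4839, -0.1601, 0.1294]
tcp_rot: [[0.079, 0.997, -0.0], [0.997, -0.079, 0.0], [0.0, -0.001, -1.0]]
force: [-0.6, 0.2, 0.2]
grip_width: 0.604
```

Run:
```python
from h import *
import cv2
for n,b in(("scene",(250,120,350,220)),):
    p,d=snapshot(n);c=p[b[1]:b[3],b[0]:b[2]]
    cv2.imwrite(f"pics/{n}6.png",cv2.resize(c[:,:,::-1],None,fx=5,fy=5,interpolation=cv2.INTER_CUBIC))
print(get_state()['tool_pos'],get_state()['force'])
```

```text
[ 0.48418913 -0.16025755  0.13010478] [ 0.55045553 -0.52397645  0.7488878 ]
```

View pics/scene6.png

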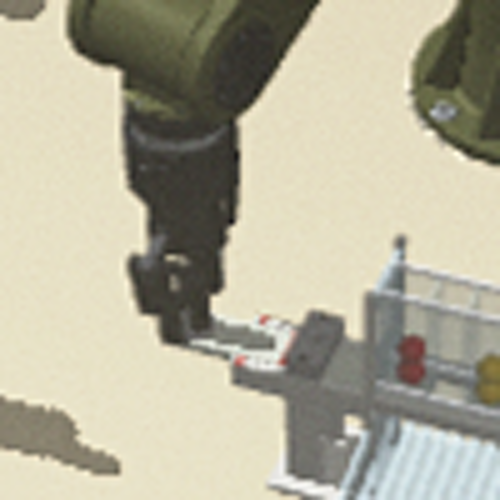

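step_arm(moves=[[0,0,0,0,0,0],[0,0,0,0,0,0],[0,0,0,0,0,0],[0,0,0,0,0,0],[0,0,0,0,0,0],[0,0,0,0,0,0],[0,0,0,0,0,0],[0,0,0,0,0,0]], claw=1, force=70)

```text
t: 10.6
tool_pos: [0.4828, -0.1601, 0.1304]
tcp_rot: [[0.079, 0.997, -0.002], [0.997, -0.079, -0.0], [-0.0, -0.002, -1.0]]
force: [-15.8, 0.8, 15.1]
grip_width: 0.237
```

step_arm(moves=[[0,-0.8,-1,0,0,0],[0,-1.5,-1.5,0,0,0],[0,-1.5,-1.5,0,0,0]])

```text
t: 10.85
tool_pos: [0.4826, -0.1601, 0.1306]
tcp_rot: [[0.079, 0.997, 0.001], [0.997, -0.079, -0.0], [-0.0, 0.001, -1.0]]
force: [5.1, -0.7, -8.2]
grip_width: 0.239
```

step_arm(moves=[[-2,0,0.7,0,0,0],[-5,0,0.7,0,0,0],[-9,0,0.7,0,0,0],[-13,0,0.7,0,0,0],[-17,0,0.7,0,0,0],[-21,0,0.7,0,0,0],[-25,0,0.7,0,0,0],[-27,0,0.7,0,0,0],[-28,0,0.7,0,0,0],[-28,0,0.7,0,0,0],[-28,0,0.7,0,0,0]])

```text
t: 11.77
tool_pos: [0.4806, -0.1876, 0.1305]
tcp_rot: [[0.079, 0.997, 0.001], [0.997, -0.079, 0.001], [0.001, 0.001, -1.0]]
force: [3.5, 7.2, 1.7]
grip_width: 0.241
```

```bash
cat > look.py <<'E'
import sys
from h import *
import cv2
k=sys.argv[1]
for n,b,f in(("scene",(260,160,340,220),9),("scene",(290,150,410,290),4),("top",(230,150,370,250),5)):
    if n!='top' and b[0]==260 or n=='top': p,d=snapshot(n)
    c=p[b[1]:b[3],b[0]:b[2]]
    cv2.imwrite(f"pics/{n}{b[0]}_{k}.png",cv2.resize(c[:,:,::-1],None,fx=f,fy=f,interpolation=cv2.INTER_CUBIC))
s=get_state();print(s['tool_pos'],s['force'],s['t'])
E
python3 look.py 7
```

```text
[ 0.48062394 -0.18756746  0.13052536] [4.62435514 6.65162958 1.73377675] 11.8667
```

View pics/scene260_7.png

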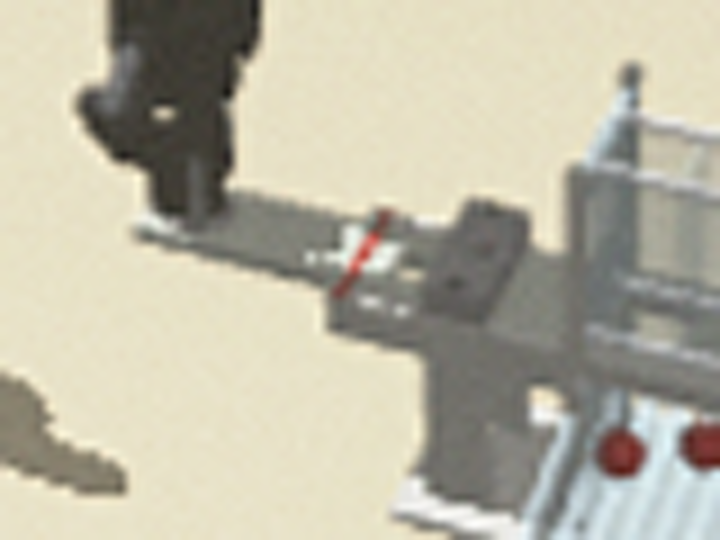

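View pics/scene290_7.png

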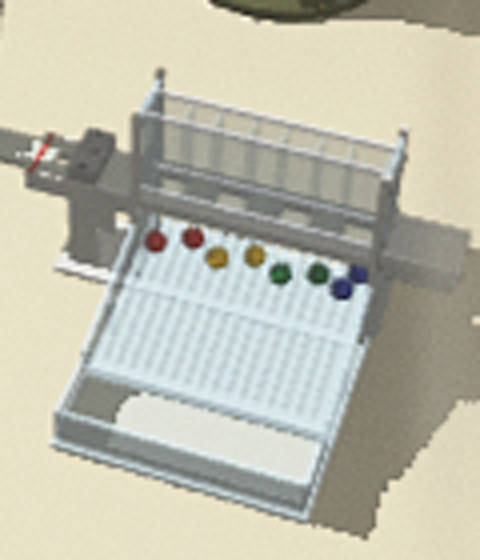

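View pics/top230_7.png

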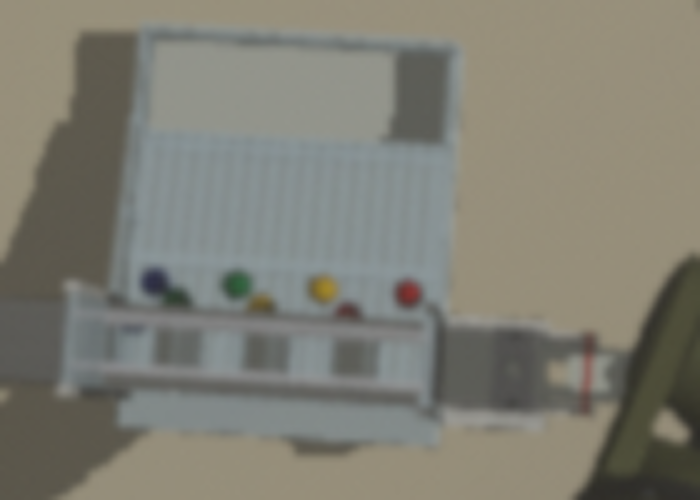

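The red line forms one straight line with both ticks, running from about (338,292) to (390,212) in the crop. All eight marbles are already on the ramp, so I hold here.

step_arm(moves=[[0,0,0,0,0,0],[0,0,0,0,0,0],[0,0,0,0,0,0],[0,0,0,0,0,0],[0,0,0,0,0,0],[0,0,0,0,0,0],[0,0,0,0,0,0],[0,0,0,0,0,0],[0,0,0,0,0,0],[0,0,0,0,0,0],[0,0,0,0,0,0],[0,0,0,0,0,0],[0,0,0,0,0,0],[0,0,0,0,0,0],[0,0,0,0,0,0],[0,0,0,0,0,0],[0,0,0,0,0,0],[0,0,0,0,0,0],[0,0,0,0,0,0],[0,0,0,0,0,0]])

```text
t: 13.53
tool_pos: [0.4806, -0.1875, 0.1305]
tcp_rot: [[0.079, 0.997, 0.001], [0.997, -0.079, 0.001], [0.001, 0.001, -1.0]]
force: [3.4, 7.2, 2.3]
grip_width: 0.24
```

step_arm(moves=[[0,0,0,0,0,0],[0,0,0,0,0,0],[0,0,0,0,0,0],[0,0,0,0,0,0],[0,0,0,0,0,0],[0,0,0,0,0,0],[0,0,0,0,0,0],[0,0,0,0,0,0],[0,0,0,0,0,0],[0,0,0,0,0,0],[0,0,0,0,0,0],[0,0,0,0,0,0],[0,0,0,0,0,0],[0,0,0,0,0,0],[0,0,0,0,0,0],[0,0,0,0,0,0],[0,0,0,0,0,0],[0,0,0,0,0,0],[0,0,0,0,0,0],[0,0,0,0,0,0]])

```text
t: 15.2
tool_pos: [0.4806, -0.1875, 0.1305]
tcp_rot: [[0.079, 0.997, 0.001], [0.997, -0.079, 0.001], [0.001, 0.001, -1.0]]
force: [3.8, 7.1, 0.7]
grip_width: 0.239
```

```bash
python3 look.py 8; python3 -c "
from station import *
import cv2
cv2.imwrite('pics/scenefull8.png',snapshot('scene')[0][:,:,::-1])"
```

```text
[ 0.4806036  -0.18752538  0.13051183] [4.07180549 7.12423541 1.28392128] 15.3
```

View pics/scene260_8.png

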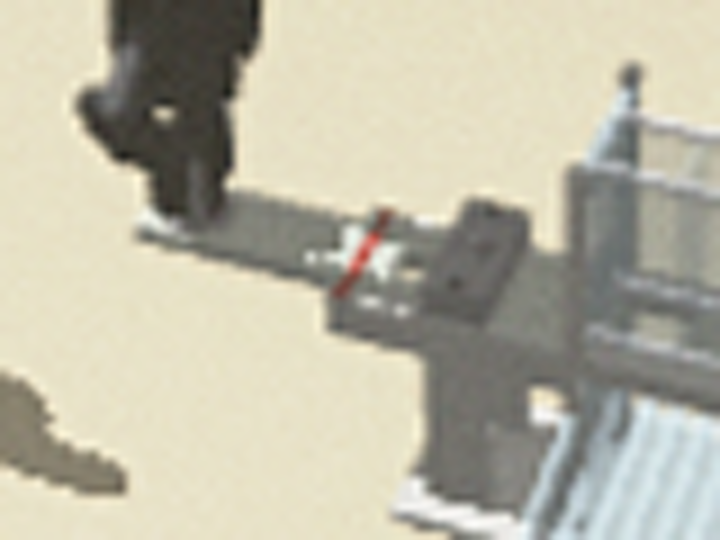

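View pics/scene290_8.png

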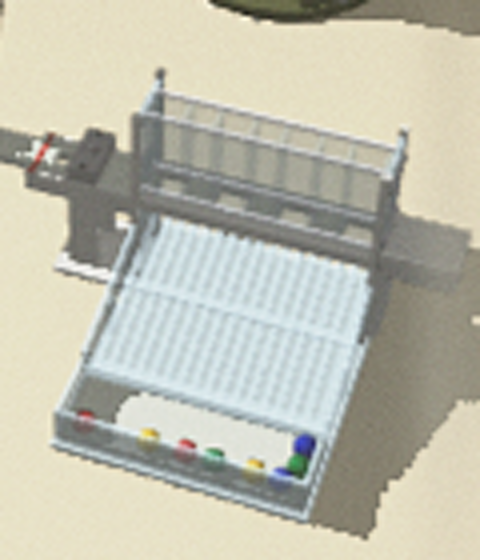

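View pics/top230_8.png

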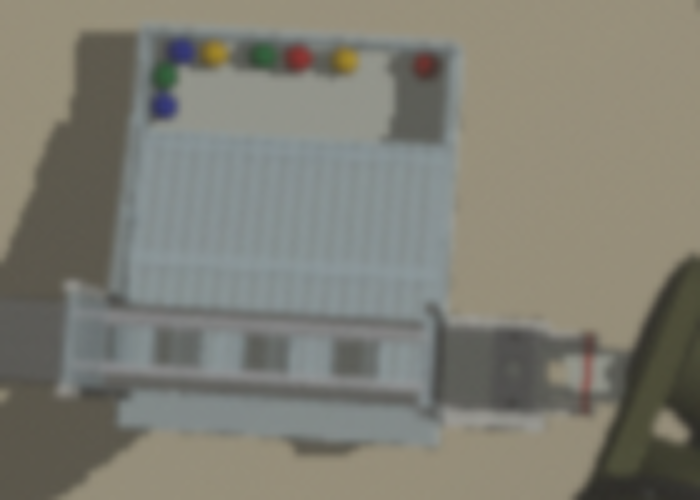

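View pics/scenefull8.png

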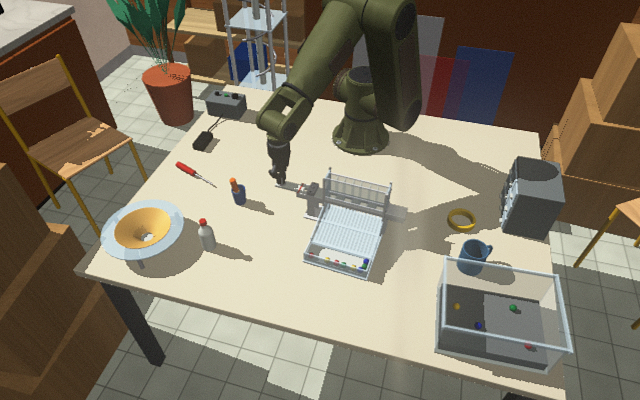

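The top view shows all eight marbles in the trough (2 red, 2 yellow, 2 green, 2 blue). The red line is in line with the ticks, and the pin stands in the upright pot at (238,190). The bystanders have not moved.

```bash
python3 -c "
from station import *
print(hand_in())"
```

```text
the job is handed in; nothing more can be done
None
```

The job is done and handed in at about 15 s. I drew the lock pin up out of the keeper and stood it in the blue pot. Then I gripped the slide by its black handle, pulled it out to the mark and was still holding it there at hand-in.

- **Slide:** the red line lies straight between both ticks in both camera views. The arm had moved 27.5 mm, and the tool read a steady 7 N of spring pull, a little under the 8 N given for the mark.
- **Marbles:** all eight are in the trough, two of each colour.
- **Pin and pot:** the pot is upright. The pin stands in it but leans a little against the rim, because the pot is wider than the pin's flange.
- **Other things:** the bottle, tape roll, screwdriver and mug look unmoved in the pictures.
- **Forces:** the highest reading was about 22 N, when the jaws first closed on the handle slightly off centre. I shifted the tool about 1.5 mm to ease it.
- **Disagreement:** the scene camera placed things about 1 pixel (3 mm) off from the arm's own position. Comparing pin and pot in the same picture cancelled it out.

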